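# Seat the stage plate on the tablet scanner

## Task

Take the wiped stage plate out of the steel tray by its black grip and put it back on the tablet scanner, its narrow nose over the scanner's single ball: press it gently down between the two sprung rollers until they snap over its edges and their springs pull it fully home on all three balls, then let go of it. Do not force it, and leave the cup, the pill bottle and the hand reader where they are.

Things in the scene. Friction and masses are not known exactly. Their poses are not given: they have to be found in the camera images.
- plate: Loose aluminium stage plate, about 0.4 kg, 14 mm thick, right way up in the tray. Origin: middle of its underside; z up, x to its narrow nose. From above: wide part x -52 to +28, y -46 to +46 mm, nose x +28 to +70 mm, 44 mm wide. Underneath, V grooves (14 mm wide, 7 mm deep, 45-degree flanks) at (x,y) = (48,0), (-32,32), (-32,-32) mm drop over the scanner's balls; it fits one way round only.
- plate_grip (a point): Middle of the plate's grip, 31 mm straight above the plate's origin, with the plate's axes. The grip is an upright black plastic bar 14 mm thick (along x), 44 mm wide (along y), reaching from the plate's top (14 mm above its underside) to 48 mm above its underside.
- plate_rail (a point): Point of the pointed rail on the plate's +y side: 52 mm from the plate's middle line, 8 mm above its underside. The rail runs along x from -28 to +28 mm, with 45-degree flanks below and above, from 2 to 14 mm above the underside. The -y side has the same.
- base: Tablet scanner's foot: fixed white box 180 x 160 x 30 mm. Origin: middle of its underside on the work surface; z up, x to the single ball. Above it is a dark steel head with three 16 mm polished steel balls at (x,y) = (48,0), (-32,32), (-32,-32) mm and a sprung, oiled roller at either side (+y, -y). Plate fully home: its origin straight above this one, axes parallel, height see base_top.
- base_top (a point): Middle of the top of the scanner's foot (30 mm above the work surface). The head stands on a screw column over it, set to a different height each time, which no pose tells: the underside of the fully home plate is anywhere from 50 to 94 mm above the work surface. The head does not sink when pressed; its x, y and yaw are the foot's.
- jaw_left (a joint): Outward travel (m) of the +y roller: 0 with no plate, about 0.0065 at the rail's point, 0.002 with the plate home. Roller: 10 mm diameter, 30 mm long along x, centred at x = 0, axis 14.5 mm above the home plate's underside. Lowered, the rails meet the rollers 15 mm above home and pass them 6.5 mm above home; from there the springs pull the plate home, even when let go.
- jaw_right (a joint): The same for the -y roller. Getting the rails past both rollers takes about 8 to 13 N of pushing in all, beyond the plate's weight; then the rollers pull the plate down with about 7 to 10 N; balls, rails and rollers are otherwise stiff, so pressing on after the balls are met raises the force quickly (pushing with over about 20 N there is too much).
- tray: The fixed stainless steel tray the plate lies in: 210 x 200 mm, rim 16 mm high, wall and floor about 3 mm thick. Origin: middle of its underside on the work surface.
- cup: White plastic drinking cup, 60 mm across, 62 mm high, standing; leave it alone. Origin: middle of its underside.
- pill_bottle: Brown pill jar with a white cap, 50 mm across, 85 mm high, standing; leave it alone. Origin: middle of its underside.
- reader: Black hand-held code reader lying down, about 180 mm long and 36 mm high; leave it alone. Origin: on the work surface under its middle; x towards its head.

How it is judged:
By the outcome, as a careful person would: the job done as asked, in the order asked, and still so for the second after the job is handed in, with the robot touching nothing.
It also fails if it takes over 51 s, if anything falls off the work surface, if the arm or the gripper's body presses on something with over 40 N, if the wrist force passes 120 N, or if a joint passes its speed limit or range.

## Robot

A 6-joint arm with a two-finger parallel gripper is mounted at the origin on the work surface. World frame = base frame: x ahead of the robot, y to its left, z up, the work surface at z = 0. Lengths are in m, angles in rad, forces in N, time in s.
With the tool pointing down it reaches from about 0.3 to 0.875 m from the base axis. Payload 6.4 kg.
Tool frame: the origin (TCP) lies midway between the tips of the shut fingers; the grasp point (between the pads) lies ctrl.grip_depth behind it (ctrl.grip_depth is the distance from the TCP to the grasp point, in m); x points along the fingers, y is the direction in which the jaws open and shut, and the axes are right-handed (so a half turn about x gives the same grasp; the last joint's range is limited). The gripper opens to 85 mm and grips with 20 to 120 N. Pads are 22 mm wide; open, the fingers measure 114 mm over their backs; the gripper's body (76 mm by 85 mm) begins 54 mm behind the grasp point. The pads swing forward as they close: fully open they stand 13 mm farther back than shut.
Start: joints at [-1.438, 0.181, 1.607, -0, 1.354, -0.206], TCP at [0.191, -0.542, 0.231] pointing down, gripper open.
Joint ranges: [-2.99, 2.99], [-0.89, 2.07], [0.3, 2.58], [-1.14, 4.28], [0, 2.63], [-3.12, 3.12]. Speed limits (rad/s): [2.57, 2.57, 3.01, 3.14, 3.14, 3.14].

## Interface

Orientations are given as a unit quaternion [w, x, y, z].
In Python, from bench import ctrl gives the robot as it stands.
- The arm moves only by the tool carry_out, never from a script. Its argument "motion" is one flat list of numbers, 7 for each row, row after row: the turn, a rotation vector about the tool's x, y, z in degrees, then the shift along the tool's x, y, z in m, then the gripper's target within -1 to 1 (shut at 1, half-way at 0, fully open at -1). A call has 1 to 10 rows; each row shifts and turns the pose as measured when the row begins, along the tool's axes as they then stand; what a row does not reach is not made up. A row lasts 1/10 s, in which the tool goes at most 50 mm and 8.59 degrees, less where a joint would pass 70% of its speed; a pose out of reach is approached as far as the arm can. A call with a gripper value outside its range is refused whole. The fingers move at their own pace and stop on an object; the grip force is fixed at half the most. Time passes only in rows, so rows that do not move let the fingers close. It gives the time, the measured TCP pose, the force and the opening at its end, in the units of the state.
- ctrl.get_obs(): the state, without advancing time (a new reading comes with each control period).
- ctrl.camera(name): name is "scene" or "side" or "wrist"; returns the picture (400x640x3 uint8, blue, green, red); there is no depth.
- ctrl.camera_params(name): a dict with "mtx" (3x3 intrinsics, pixels), "pose" (4x4, takes a point from camera to world coordinates); the wrist camera has in their place "hand_eye" (4x4, takes a point from camera to tool coordinates, whose origin is the TCP and whose axes are the tool frame's). Camera axes: x right, y down, z forward; pixel columns grow to the right and rows downward; lengths in m; the calibration is good to about 2 mm. The wrist camera is an equidistant fisheye: a pixel r from the principal point sees the ray r / f radians off the axis. A picture is of the moment at which its call begins: read the wrist's pose just before it. camera_params takes no time and is no camera call.
- ctrl.hand_in(): hands the job in, once; it reports no verdict.
Trained networks look in the newest picture that a camera, given by its name, has taken for a name from the list of things; names that differ only in an ending like _2 or _b are one class to them, and where a whole thing is asked for, a point or a joint stands for the part that bears it (a point fixed in the world has none). Each returns a list of dicts, best first, with "conf" (0 to 1); they miss things now and then, are a little off and sometimes report something else, mostly with a low value. They report only what shows in the picture. A call takes as long as a camera call.
- ctrl.boxes_of(camera, thing): "point" ([x, y, z] in m, in the coordinates of the camera as it stood for that picture, good to about 4 mm: the middle of the surface that is visible of it).
- ctrl.trace(camera, thing): "pixels" (400x640 bool, what is visible of it).
- ctrl.landmark_of(camera, thing): "point" ([x, y, z] in m, in the coordinates of the camera as it stood for that picture, good to about 4 mm: a listed point, or the origin of a listed thing).
The state is a dict: "time_s": time; "q": joint angles; "dq": joint speeds; "joint_efforts": joint torques, N m; "eef_pos": TCP position; "eef_rot": TCP orientation; "wrist_force": force on the tool from outside, world axes, zero at the start; "torque": the same for the moment, N m; "opening": opening from 0.0 (shut) to 1.0 (fully open).
Only numpy, scipy, OpenCV 4.12 (cv2) and the standard library are available. Lean on these libraries where they do the work, as an engineer would, in place of code of your own. Each camera call takes 0.05 s, during which the arm holds its last target. There are 200 camera calls.

## Working session

There is one attempt and no reset: what is moved stays moved. The work goes in short steps, Python scripts to look and compute and a tool call to move; the robot and the scene stay as the last step left them, time stands still between calls to the robot, and variables do not carry over. Pictures are saved under pics/ and viewed, about 8 in all and at most 12, crops included, and the job is handed in when it is done.

Besides the shell and the picture viewer there is one more tool, called after "Call:" as name(argument=value, ...), one argument or row to a line, values as JSON. carry_out: Moves the arm, as the interface text tells. Its arguments: {"type":"object","properties":{"motion":{"type":"array"}},"required":["motion"]}

```bash
mkdir -p pics; ls; cat > h.py <<'E'
import numpy as np, cv2
from bench import ctrl
from scipy.spatial.transform import Rotation as R
def tool():
    o=ctrl.get_obs(); T=np.eye(4); q=o["eef_rot"]; T[:3,:3]=R.from_quat([q[1],q[2],q[3],q[0]]).as_matrix(); T[:3,3]=o["eef_pos"]; return T
def campose(n,T=None):
    p=ctrl.camera_params(n)
    return np.array(p["pose"]) if "pose" in p else (tool() if T is None else T)@np.array(p["hand_eye"])
def w(P,p): return (P@np.r_[p,1])[:3]
E
python3 - <<'E'
from h import *
print(ctrl.get_obs(), ctrl.grip_depth); print(tool())
for n in ["scene","side","wrist"]:
    P=campose(n); im=ctrl.camera(n); cv2.imwrite(f"pics/{n}0.png",im)
    print(n,ctrl.camera_params(n))
    for t in ["plate","plate_grip","plate_rail","base","base_top","tray","cup","pill_bottle","reader"]:
        for d in ctrl.landmark_of(n,t)[:2]: print(n,t,round(d["conf"],2),w(P,d["point"]).round(4))
print(ctrl.get_obs()["time_s"])
a=[cv2.imread(f"pics/{n}0.png") for n in ["scene","side"]]
E
```

```text
pics
{'time_s': 0.0, 'q': array([-1.43828350e+00,  1.81560653e-01,  1.60800457e+00, -3.28590993e-05,
        1.35380234e+00, -2.06308337e-01]), 'dq': array([-1.68449330e-04,  6.80812990e-04, -1.22421544e-05, -2.74765321e-04,
       -1.53160470e-03,  1.68153817e-03]), 'joint_efforts': array([-5.55411370e-04, -4.44867539e+01, -3.51344669e+01, -4.33494215e-04,
        9.13886499e-03,  9.97825396e-06]), 'eef_pos': array([ 0.19104309, -0.54174651,  0.23037479]), 'eef_rot': array([ 0.11859411,  0.69699518,  0.11984914, -0.69697155]), 'wrist_force': array([0.96587023, 0.46928379, 0.07069044]), 'torque': array([-0.03789828, -0.04005332, -0.01812359]), 'opening': 0.9979623078269031} 0.0187
[[-2.66317524e-04  3.32381978e-01 -9.43144819e-01  1.91043091e-01]
 [ 1.75510745e-03 -9.43143245e-01 -3.32381919e-01 -5.41746510e-01]
 [-9.99998424e-01 -1.74383962e-03 -3.32190511e-04  2.30374792e-01]
 [ 0.00000000e+00  0.00000000e+00  0.00000000e+00  1.00000000e+00]]
scene {'mtx': array([[447.39538238,   0.        , 317.51868572],
       [  0.        , 447.39538238, 200.34521448],
       [  0.        ,   0
[... 1441 characters left out ...]
cup 0.62 [ 0.3983  0.0017 -0.0006]
side pill_bottle 0.67 [ 0.7341  0.0133 -0.0009]
side pill_bottle 0.63 [ 0.5305  0.1981 -0.0027]
side reader 0.77 [ 0.7422  0.2777 -0.0028]
wrist {'mtx': array([[309.70691629,   0.        , 317.86012374],
       [  0.        , 309.70691629, 196.660062  ],
       [  0.        ,   0.        ,   1.        ]]), 'hand_eye': array([[ 2.11892479e-04, -2.69055695e-01,  9.63124596e-01,
        -1.43026370e-01],
       [ 9.99999976e-01,  1.13785266e-04, -1.88218535e-04,
        -1.95620903e-04],
       [-5.89481199e-05,  9.63124613e-01,  2.69055712e-01,
        -6.79930672e-02],
       [ 0.00000000e+00,  0.00000000e+00,  0.00000000e+00,
         1.00000000e+00]])}
1.5
```

View pics/scene0.png

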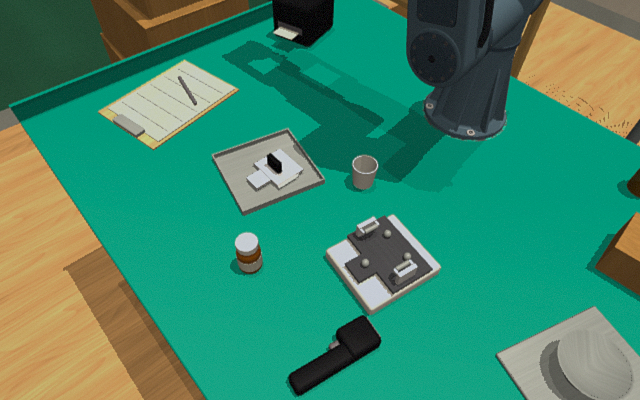

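View pics/side0.png

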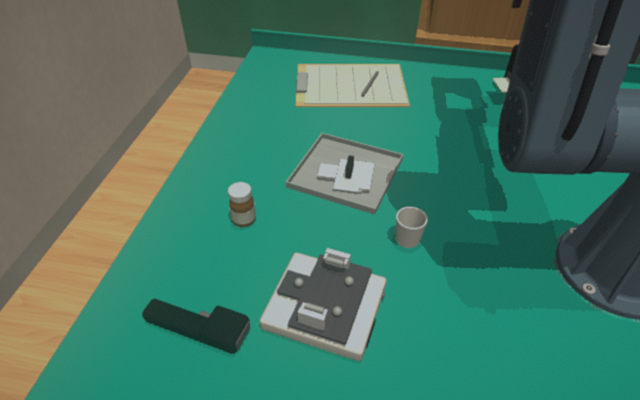

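```bash
python3 - <<'E'
import cv2, numpy as np
s=cv2.imread("pics/scene0.png"); d=cv2.imread("pics/side0.png")
def c(i,x,y,w,h): return cv2.resize(i[y:y+h,x:x+w],(400,300),interpolation=cv2.INTER_CUBIC)
cv2.imwrite("pics/c1.png",np.vstack([np.hstack([c(s,320,205,120,90),c(d,262,245,120,90)]),np.hstack([c(s,235,140,80,60),c(d,310,147,80,60)])]))
E
```

```text
(no output)
```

View pics/c1.png

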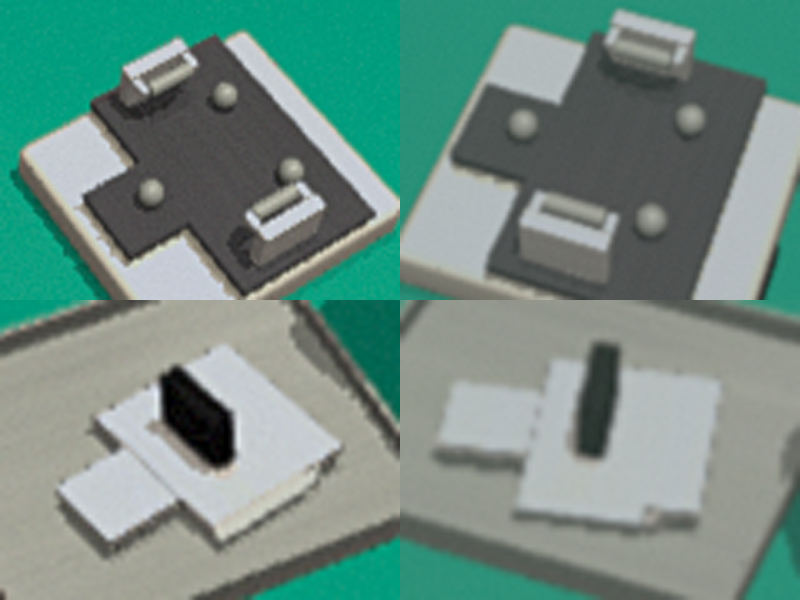

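```bash
cat > fit.py <<'E'
from h import *
from scipy.optimize import least_squares
def proj(n,X):
    p=ctrl.camera_params(n); P=np.linalg.inv(p["pose"]); c=X@P[:3,:3].T+P[:3,3]; u=c@p["mtx"].T; return u[:,:2]/u[:,2:]
def fit(M,obs,x0,free_z=True):
    def X(p): 
        c,s=np.cos(p[3]),np.sin(p[3]); return np.c_[c*M[:,0]-s*M[:,1]+p[0],s*M[:,0]+c*M[:,1]+p[1],M[:,2]+p[2]]
    f=lambda p: np.concatenate([(proj(n,X(p))-o).ravel() for n,o in obs.items()])
    r=least_squares(f,x0,loss="soft_l1"); print(r.x.round(4),np.degrees(r.x[3]).round(2)); print(r.fun.reshape(-1,2).round(1).tolist())
B=np.array([[48,0,0],[-32,32,0],[-32,-32,0]])/1e3
# in scene: +x nose; order decided by handedness, checked both
sc=np.array([[365,262.6],[407.3,256],[387.5,233.5]]);sd=np.array([[298.9,282.2],[337.3,311],[349,281.3]])
for n in [dict(scene=sc,side=sd),dict(scene=sc),dict(side=sd)]: fit(B,n,[.53,.19,.06,0])
P=np.array([[70,22],[70,-22],[28,46],[-52,46],[-52,-46],[28,-46]])/1e3; P=np.c_[P,np.full(6,.014)]
sc=np.array([[256.6,188],[247,178],[278.6,186.4],[303.6,169.4],[279.4,149],[254.4,163.6]])
sd=np.array([[317,177],[320,163.6],[333.4,189],[369.4,189.4],[374,162.6],[340,159.4]])
for n in [dict(scene=sc,side=sd),dict(scene=sc),dict(side=sd)]: fit(P,n,[.543,-.154,.003,0])
E
python3 fit.py
```

```text
[ 0.5281  0.1913  0.0484 -0.1534] -8.79
[[0.3, -0.2], [-0.2, 0.1], [-0.0, 0.0], [0.2, 0.1], [-0.2, 0.1], [-0.0, -0.2]]
[ 0.5317  0.1935  0.0548 -0.1521] -8.71
[[0.1, -0.0], [-0.0, 0.2], [-0.1, -0.1]]
[ 0.5279  0.1923  0.0498 -0.1542] -8.83
[[0.1, 0.1], [-0.2, 0.1], [0.0, -0.2]]
[ 0.5402 -0.1568 -0.0021  0.021 ] 1.2
[[0.9, 0.8], [-0.7, 0.2], [-0.5, -0.7], [0.2, -0.3], [0.4, -0.1], [-0.1, 0.5], [-0.2, -0.7], [0.3, 0.3], [0.2, -3.4], [0.3, 0.5], [-0.2, 0.7], [-0.3, 0.0]]
[ 0.5379 -0.1603 -0.0066  0.0138] 0.79
[[0.8, 0.6], [-0.7, -0.1], [-0.7, -0.8], [-0.0, -0.1], [0.5, -0.0], [0.1, 0.4]]
[ 0.5397 -0.1529  0.0011  0.0283] 1.62
[[-0.3, -0.5], [0.0, 0.4], [0.3, -3.2], [0.6, 0.6], [-0.2, 0.6], [-0.5, 0.1]]
```

```bash
cat > plan.py <<'E'
import sys; from h import *
# plan.py x y z yaw_deg(of tool y) nrows : straight down tool; prints remaining error and rows
def plan(x,y,z,yaw,n):
    T=tool(); Rt=np.array([[0,np.cos(a:=np.radians(yaw)),np.sin(a)],[0,np.sin(a),-np.cos(a)],[-1,0,0]])
    rv=R.from_matrix(T[:3,:3].T@Rt).as_rotvec(degrees=True); d=(np.array([x,y,z])-T[:3,3])/n
    print("pos",T[:3,3].round(4),"rv",rv.round(2),"need",(d*n).round(4))
    for i in range(n):
        Ri=T[:3,:3]@R.from_rotvec(rv*i/n,degrees=True).as_matrix()
        print(*(rv/n).round(2),*(Ri.T@d).round(4),sep=", ")
if __name__=="__main__": plan(*map(float,sys.argv[1:5]),int(sys.argv[5]))
E
python3 plan.py .541 -.155 .13 1.2 12
```

```text
pos [ 0.1911 -0.5423  0.2313] rv [-71.79  -0.     0.  ] need [ 0.3499  0.3873 -0.1013]
-5.98, -0.0, 0.0, 0.0084, -0.0207, -0.0382
-5.98, -0.0, 0.0, 0.0084, -0.0167, -0.0402
-5.98, -0.0, 0.0, 0.0084, -0.0124, -0.0417
-5.98, -0.0, 0.0, 0.0084, -0.008, -0.0428
-5.98, -0.0, 0.0, 0.0084, -0.0035, -0.0434
-5.98, -0.0, 0.0, 0.0084, 0.0011, -0.0435
-5.98, -0.0, 0.0, 0.0084, 0.0056, -0.0431
-5.98, -0.0, 0.0, 0.0084, 0.0101, -0.0423
-5.98, -0.0, 0.0, 0.0084, 0.0144, -0.041
-5.98, -0.0, 0.0, 0.0084, 0.0186, -0.0393
-5.98, -0.0, 0.0, 0.0084, 0.0226, -0.0372
-5.98, -0.0, 0.0, 0.0084, 0.0264, -0.0346
```

Call:
carry_out(
  motion=[-6,0,0,0.008,-0.021,-0.038,-1,-6,0,0,0.008,-0.017,-0.04,-1,-6,0,0,0.008,-0.012,-0.042,-1,-6,0,0,0.008,-0.008,-0.043,-1,-6,0,0,0.008,-0.003,-0.043,-1,-6,0,0,0.008,0.001,-0.043,-1,-6,0,0,0.008,0.006,-0.043,-1,-6,0,0,0.008,0.01,-0.042,-1,-6,0,0,0.008,0.014,-0.041,-1,-6,0,0,0.008,0.019,-0.039,-1],
)

```text
time_s: 2.5
eef_pos: [0.4846, -0.2117, 0.1501]
eef_rot: [-0.463, -0.536, -0.457, 0.538]
wrist_force: [0.5, -1.7, 0.0]
opening: 1.004
```

```bash
python3 plan.py .541 -.155 .13 1.2 3
```

```text
pos [ 0.4846 -0.2117  0.1501] rv [-10.07   0.52  -0.24] need [ 0.0564  0.0567 -0.0201]
-3.36, 0.17, -0.08, 0.0066, 0.0156, -0.0216
-3.36, 0.17, -0.08, 0.0066, 0.0169, -0.0207
-3.36, 0.17, -0.08, 0.0067, 0.0181, -0.0196
```

Call:
carry_out(
  motion=[-3.4,0.2,-0.1,0.007,0.016,-0.022,-1,-3.4,0.2,-0.1,0.007,0.017,-0.021,-1,-3.3,0.2,0,0.006,0.018,-0.02,-1,0,0,0,0,0,0,-1],
)

```text
time_s: 2.9
eef_pos: [0.5456, -0.1456, 0.1283]
eef_rot: [0.509, 0.491, 0.51, -0.489]
wrist_force: [-0.6, -0.6, 0.5]
opening: 1.002
```

```bash
python3 - <<'E'
from h import *
T=tool(); P=campose("wrist",T); im=ctrl.camera("wrist"); cv2.imwrite("pics/w1.png",im); np.save("w1T.npy",T)
print(T.round(4))
for t in ["plate","plate_grip","plate_rail","tray"]:
    for d in ctrl.landmark_of("wrist",t)[:1]: print(t,round(d["conf"],2),w(P,d["point"]).round(4))
E
```

```text
[[ 8.000e-04  9.992e-01  3.900e-02  5.456e-01]
 [ 3.100e-03  3.900e-02 -9.992e-01 -1.456e-01]
 [-1.000e+00  1.000e-03 -3.100e-03  1.283e-01]
 [ 0.000e+00  0.000e+00  0.000e+00  1.000e+00]]
plate 0.98 [ 5.421e-01 -1.554e-01 -2.000e-04]
plate_grip 0.81 [ 0.5414 -0.1584  0.0369]
plate_rail 0.8 [ 0.5444 -0.1018  0.0106]
```

View pics/w1.png

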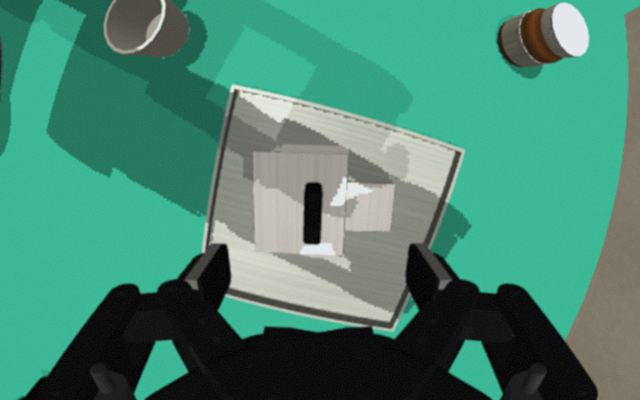

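```bash
cat >> h.py <<'E'
def pix(u,z,P):
    p=ctrl.camera_params("wrist"); m=p["mtx"]; a=np.array([(u[0]-m[0,2])/m[0,0],(u[1]-m[1,2])/m[1,1]]); r=np.hypot(*a)
    d=P[:3,:3]@np.r_[a/r*np.sin(r),np.cos(r)]; return P[:3,3]+d*(z-P[2,3])/d[2]
E
python3 - <<'E'
from h import *
T=np.load("w1T.npy");P=campose("wrist",T)
im=cv2.imread("pics/w1.png"); g=(im.max(2)<25).astype(np.uint8); g[:,:290]=0; g[:,340:]=0; g[270:]=0
n,l,s,c=cv2.connectedComponentsWithStats(g); print(s[1:],c[1:])
ys,xs=np.nonzero(g); print("grip pix rect",cv2.minAreaRect(np.c_[xs,ys].astype(np.float32)))
for M,u in zip([(-52,46),(28,46),(70,22),(70,-22),(-52,-46)],[(253.5,153),(347,150),(393.5,184),(391,231),(255,251.5)]):
    print(M,(pix(u,.017,P)*1e3).round(1))
for u in [(306,183),(321,183),(306,243),(321,243)]: print((pix(u,.051,P)*1e3).round(1),(pix(u,.017,P)*1e3).round(1))
cv2.imwrite("pics/w1c.png",cv2.resize(im[130:270,235:410],None,fx=4,fy=4,interpolation=cv2.INTER_CUBIC))
E
```

```text
[[305 184  16  59 880]] [[312.22159091 212.62045455]]
grip pix rect ((312.5, 213.0), (58.0, 15.0), 90.0)
(-52, 46) [ 490.3 -112.1   17. ]
(28, 46) [ 568.1 -107.    17. ]
(70, 22) [ 610.2 -134.1   17. ]
(70, -22) [ 612.7 -177.5   17. ]
(-52, -46) [ 489.9 -202.5   17. ]
[ 536.1 -128.5   51. ] [ 535.1 -136.4   17. ]
[ 547.1 -128.1   51. ] [ 547.8 -135.9   17. ]
[ 537.4 -176.2   51. ] [ 536.7 -191.4   17. ]
[ 549.1 -175.8   51. ] [ 550.1 -190.9   17. ]
```

View pics/w1c.png

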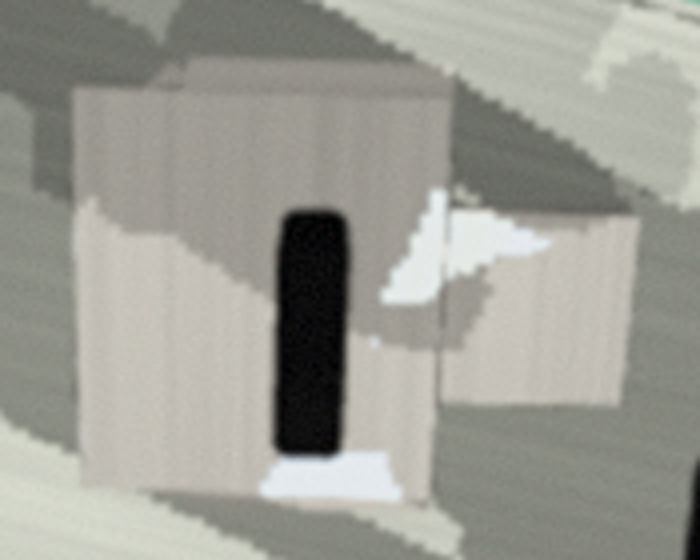

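```bash
python3 - <<'E'
from h import *
from scipy.optimize import least_squares
P=campose("wrist",np.load("w1T.npy"))
M=np.array([(-52,46),(28,46),(70,22),(70,-22),(28,-46),(-52,-46)])
U=[(253.75,152.5),(348,154.25),(394.25,183.75),(389.5,231.25),(343,255.75),(255.5,251.75)]
X=np.array([pix(u,.017,P)[:2]*1e3 for u in U])
f=lambda p:(M@np.array([[np.cos(p[2]),np.sin(p[2])],[-np.sin(p[2]),np.cos(p[2])]])+p[:2]-X).ravel()
r=least_squares(f,[540,-155,0]); print(r.x,np.degrees(r.x[2]),r.fun.round(1))
E
python3 plan.py .541 -.155 .022 1 5
```

```text
[ 5.41815830e+02 -1.56731965e+02  9.76443774e-03] 0.5594610716309983 [-1.1  0.4  0.2  0.   0.7 -0.2  0.7 -0.3 -0.5  0.6 -0.1 -0.6]
pos [ 0.5441 -0.149   0.1295] rv [ 0.89 -0.08 -0.09] need [-0.0031 -0.006  -0.1075]
0.18, -0.02, -0.02, 0.0215, -0.0007, 0.0012
0.18, -0.02, -0.02, 0.0215, -0.0007, 0.0012
0.18, -0.02, -0.02, 0.0215, -0.0007, 0.0012
0.18, -0.02, -0.02, 0.0215, -0.0007, 0.0012
0.18, -0.02, -0.02, 0.0215, -0.0006, 0.0012
```

Call:
carry_out(
  motion=[0.2,0,0,0.021,-0.0005,0.0013,-1,0.2,0,0,0.021,-0.0005,0.0013,-1,0.2,0,0,0.021,-0.0005,0.0013,-1,0.2,0,0,0.021,-0.0005,0.0013,-1,0.2,0,0,0.02,-0.0005,0.0013,-1,0,0,0,0,0,0,-1],
)

```text
time_s: 3.75
eef_pos: [0.5414, -0.1637, 0.0267]
eef_rot: [0.504, 0.501, 0.498, -0.498]
wrist_force: [-1.3, 1.0, 0.1]
opening: 0.998
```

```bash
python3 plan.py .5417 -.1555 .022 0.9 1
```

```text
pos [ 0.5414 -0.1637  0.0267] rv [-0.76  0.21 -0.48] need [ 0.0003  0.0082 -0.0047]
-0.76, 0.21, -0.48, 0.0047, 0.0003, -0.0082
```

Call:
carry_out(
  motion=[-0.8,0.2,-0.5,0.004,0,-0.008,-1,0,0,0,0,0,0,-1,0,0,0,0,0,0,-1],
)

```text
time_s: 4.05
eef_pos: [0.5422, -0.1571, 0.0252]
eef_rot: [0.504, 0.496, 0.503, -0.496]
wrist_force: [0.1, 0.1, -0.4]
opening: 1.001
```

```bash
python3 plan.py .5417 -.1555 .022 0.9 1
```

```text
pos [ 0.5422 -0.1571  0.0252] rv [-0.05  0.08 -0.1 ] need [-0.0005  0.0016 -0.0032]
-0.05, 0.08, -0.1, 0.0032, -0.0005, -0.0016
```

Call:
carry_out(
  motion=[0,0.1,-0.1,0.004,-0.0005,-0.002,-1,0,0,0,0,0,0,1,0,0,0,0,0,0,1,0,0,0,0,0,0,1,0,0,0,0,0,0,1,0,0,0,0,0,0,1,0,0,0,0,0,0,1,0,0,0,0,0,0,1],
)

```text
time_s: 4.85
eef_pos: [0.5435, -0.1555, 0.0236]
eef_rot: [0.505, 0.497, 0.503, -0.496]
wrist_force: [0.2, 0.5, 0.6]
opening: 0.154
```

Call:
carry_out(
  motion=[0,0,0,-0.01,0,0,1,0,0,0,-0.025,0,0,1,0,0,0,-0.03,0,0,1,0,0,0,-0.03,0,0,1,0,0,0,-0.03,0,0,1,0,0,0,-0.015,0,0,1,0,0,0,0,0,0,1],
)

```text
time_s: 5.55
eef_pos: [0.5387, -0.1532, 0.1668]
eef_rot: [0.501, 0.495, 0.506, -0.497]
wrist_force: [0.5, 0.3, -2.5]
opening: 0.151
```

```bash
python3 - <<'E'
from h import *
T=tool(); P=campose("wrist",T); im=ctrl.camera("wrist"); cv2.imwrite("pics/w2.png",im); np.save("w2T.npy",T); print(ctrl.get_obs()["wrist_force"],ctrl.get_obs()["opening"])
for t in ["plate","plate_grip","plate_rail"]:
    for d in ctrl.landmark_of("wrist",t)[:1]: print(t,round(d["conf"],2),(np.linalg.inv(T)@P@np.r_[d["point"],1])[:3].round(4))
E
python3 plan.py .529 .192 .17 -8.8 12
```

```text
[ 0.60700764 -0.08635137 -3.72350402] 0.15145036876817716
plate 0.88 [ 0.0228  0.0013 -0.0005]
plate_grip 0.69 [-0.0122 -0.0006  0.0007]
plate_rail 0.85 [ 0.0154  0.0039 -0.056 ]
pos [ 0.5366 -0.1521  0.1626] rv [ 9.68 -0.34  0.74] need [-0.0076  0.3441  0.0074]
0.81, -0.03, 0.06, -0.0004, -0.0002, -0.0287
0.81, -0.03, 0.06, -0.0004, -0.0006, -0.0287
0.81, -0.03, 0.06, -0.0004, -0.001, -0.0287
0.81, -0.03, 0.06, -0.0005, -0.0014, -0.0287
0.81, -0.03, 0.06, -0.0005, -0.0018, -0.0286
0.81, -0.03, 0.06, -0.0005, -0.0022, -0.0286
0.81, -0.03, 0.06, -0.0005, -0.0026, -0.0286
0.81, -0.03, 0.06, -0.0005, -0.003, -0.0285
0.81, -0.03, 0.06, -0.0005, -0.0034, -0.0285
0.81, -0.03, 0.06, -0.0006, -0.0038, -0.0284
0.81, -0.03, 0.06, -0.0006, -0.0042, -0.0284
0.81, -0.03, 0.06, -0.0006, -0.0046, -0.0283
```

View pics/w2.png

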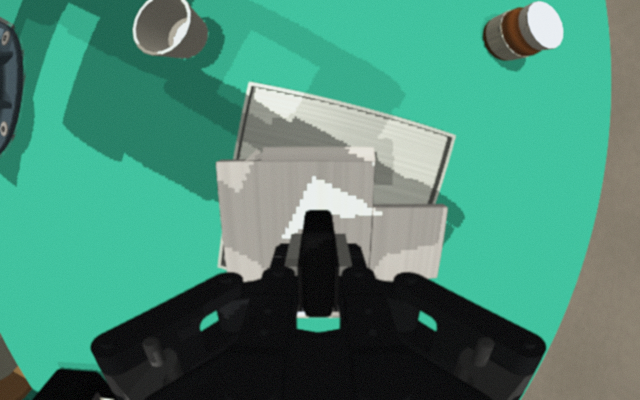

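```bash
python3 - <<'E'
from h import *
from scipy.optimize import least_squares
p=ctrl.camera_params("wrist"); H=np.array(p["hand_eye"]); m=p["mtx"]
def tp(u,x):
    a=np.array([(u[0]-m[0,2])/m[0,0],(u[1]-m[1,2])/m[1,1]]); r=np.hypot(*a); d=H[:3,:3]@np.r_[a/r*np.sin(r),np.cos(r)]
    return (H[:3,3]+d*(x-H[0,3])/d[0])[1:]*1e3
for u in [(217,162),(375,161),(373,206),(447,206),(221,268),(438,278)]: print(u,tp(u,.0066).round(1))
im=cv2.imread("pics/w2.png"); cv2.imwrite("pics/w2c.png",cv2.resize(im[140:290,205:460],None,fx=3.1,fy=3.1,interpolation=cv2.INTER_CUBIC))
E
```

```text
(217, 162) [-51.3 -44.7]
(375, 161) [ 28.  -44.8]
(373, 206) [ 28.  -21.6]
(447, 206) [ 69.2 -21.3]
(221, 268) [-55.1  15.4]
(438, 278) [70.5 23.2]
```

Call:
carry_out(
  motion=[0.8,0,0.1,-0.001,0,-0.028,1,0.8,0,0.1,-0.001,0,-0.028,1,0.8,0,0.1,-0.001,-0.001,-0.028,1,0.8,0,0.1,-0.001,-0.001,-0.028,1,0.8,0,0,-0.001,-0.002,-0.028,1,0.8,0,0,-0.001,-0.002,-0.028,1,0.8,0,0,-0.001,-0.003,-0.028,1,0.8,0,0,-0.001,-0.003,-0.028,1,0.8,0,0,-0.001,-0.003,-0.028,1,0.8,0,0,-0.001,-0.004,-0.02,1],
)

```text
time_s: 6.75
eef_pos: [0.5208, 0.1293, 0.1579]
eef_rot: [-0.453, -0.526, -0.476, 0.54]
wrist_force: [0.3, 0.2, -3.0]
opening: 0.154
```

View pics/w2c.png

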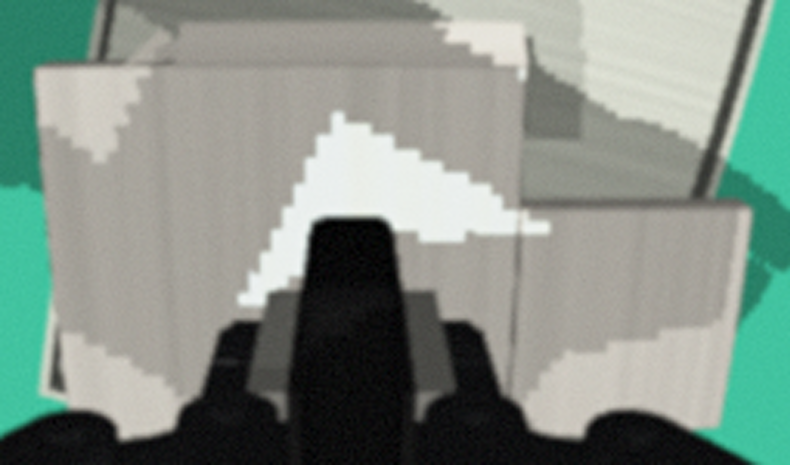

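```bash
python3 plan.py .529 .192 .17 -8.8 3
```

```text
pos [0.5208 0.1293 0.1579] rv [ 0.95 -0.4   2.11] need [0.0082 0.0627 0.0121]
0.32, -0.13, 0.7, -0.0039, -0.0003, -0.0211
0.32, -0.13, 0.7, -0.0039, -0.0003, -0.0211
0.32, -0.13, 0.7, -0.004, -0.0004, -0.0211
```

Call:
carry_out(
  motion=[0.4,-0.2,0.7,-0.004,-0.001,0.014,1,0.3,-0.1,0.7,-0.004,-0.001,0.014,1,0.3,-0.1,0.7,-0.004,0,0.004,1,0,0,0,0,0,0,1,0,0,0,0,0,0,1],
)

```text
time_s: 7.25
eef_pos: [0.5106, 0.0972, 0.1655]
eef_rot: [-0.458, -0.535, -0.462, 0.539]
wrist_force: [-0.1, 0.0, -3.3]
opening: 0.154
```

```bash
python3 - <<'E'
from h import *
T=tool(); P=campose("wrist",T); im=ctrl.camera("wrist"); cv2.imwrite("pics/w3.png",im); np.save("w3T.npy",T); print(T.round(4))
for t in ["base","base_top","jaw_left","jaw_right"]:
    for d in ctrl.landmark_of("wrist",t)[:2]: print(t,round(d["conf"],2),w(P,d["point"]).round(4))
E
python3 plan.py .529 .192 .17 -8.8 3
```

```text
[[-0.0071  0.9882 -0.1533  0.5106]
 [-0.     -0.1533 -0.9882  0.0972]
 [-1.     -0.007   0.0011  0.1655]
 [ 0.      0.      0.      1.    ]]
base 0.78 [ 5.309e-01  1.968e-01 -3.000e-04]
base_top 0.73 [0.531  0.1903 0.0289]
base_top 0.67 [0.5208 0.1487 0.1533]
pos [0.5108 0.0977 0.1656] rv [0.03 0.06 0.39] need [0.0182 0.0943 0.0044]
0.01, 0.02, 0.13, -0.0015, 0.0012, -0.032
0.01, 0.02, 0.13, -0.0015, 0.0012, -0.032
0.01, 0.02, 0.13, -0.0015, 0.0012, -0.032Traceback (most recent call last):
  File "<stdin>", line 4, in <module>
ValueError: it knows: base, base_top, cup, pill_bottle, plate, plate_grip, plate_rail, reader, tray
```

View pics/w3.png

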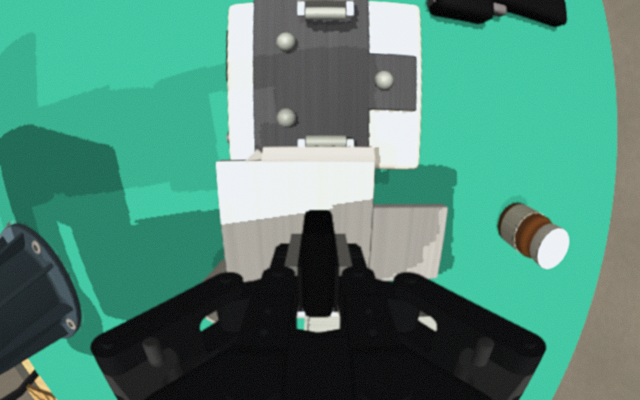

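```bash
cat > ballfit.py <<'E'
from h import *
from scipy.optimize import least_squares
T=np.load("w3T.npy"); P=campose("wrist",T); im=cv2.imread("pics/w3.png"); g=im.min(2)
U=[]
for x,y in [(384,79),(286,41),(286,117)]:
    s=g[y-13:y+14,x-13:x+14]; s=cv2.resize(s,None,fx=4,fy=4,interpolation=cv2.INTER_CUBIC); _,b=cv2.threshold(s,0,255,cv2.THRESH_OTSU)
    n,l,st,c=cv2.connectedComponentsWithStats(b); k=l[54,54]; (cx,cy),r=cv2.minEnclosingCircle(np.argwhere(l==k)[:,::-1].astype(np.float32))
    U.append(((c[k][0]-1.5)/4+x-13,(c[k][1]-1.5)/4+y-13)); print(U[-1],"enc",cx/4+x-13,cy/4+y-13,"r",r/4)
U=np.array(U); m=ctrl.camera_params("wrist")["mtx"]
B=np.array([[48,0,0],[-32,32,0],[-32,-32,0]])/1e3
def X(p): c,s=np.cos(p[3]),np.sin(p[3]); return np.c_[c*B[:,0]-s*B[:,1]+p[0],s*B[:,0]+c*B[:,1]+p[1],B[:,2]+p[2]]
Pi=np.linalg.inv(P)
def fish(X):
    c=X@Pi[:3,:3].T+Pi[:3,3]; h=np.hypot(c[:,0],c[:,1]); th=np.arctan2(h,c[:,2]); return c[:,:2]/h[:,None]*th[:,None]*m[0,0]+m[:2,2]
from fit import proj
sc=np.array([[365,262.6],[407.3,256],[387.5,233.5]]);sd=np.array([[298.9,282.2],[337.3,311],[349,281.3]])
for nm,f in [("wrist",lambda p:(fish(X(p))-U).ravel()),("all",lambda p:np.r_[(fish(X(p))-U).ravel(),(proj("scene",X(p))-sc).ravel(),(proj("side",X(p))-sd).ravel()])]:
    r=least_squares(f,[.53,.19,.05,-.15]); print(nm,r.x.round(4),np.degrees(r.x[3]),r.fun.round(1))
for z in (.045,.05,.055): 
    r=least_squares(lambda p:(fish(X([p[0],p[1],z,p[2]]))-U).ravel(),[.53,.19,-.15]); print(z,r.x.round(4),r.fun.round(1))
E
python3 ballfit.py | grep -v "^\[" 
```

```text
(np.float64(383.8641234804862), np.float64(78.48840371081253)) enc 384.0861654281616 78.94538879394531 r 8.231695175170898
(np.float64(284.55898090220614), np.float64(39.60532597958512)) enc 284.875 39.875 r 8.465025901794434
(np.float64(284.8946820006175), np.float64(116.43304260574251)) enc 285.125 116.875 r 8.375957489013672
wrist [ 0.5297  0.1924  0.0567 -0.1514] -8.677053577680612 [-0.1 -0.   0.  -0.1  0.   0.1]
all [ 0.5294  0.1929  0.0519 -0.1523] -8.723766782477997 [-1.6  0.1  0.3  0.7  0.2 -0.6  0.6 -0.1  0.3  0.1  0.3 -0.1 -0.9 -0.4
 -1.1 -0.4 -0.9 -0.8]
0.045 [ 0.5298  0.1936 -0.1518] [-2.9  0.   1.5  1.6  1.4 -1.6]
0.05 [ 0.5298  0.1931 -0.1517] [-1.7  0.   0.9  0.9  0.8 -0.9]
0.055 [ 0.5297  0.1926 -0.1515] [-0.5  0.   0.2  0.2  0.2 -0.2]
```

Call:
carry_out(
  motion=[0,0,0.1,0.003,0.001,-0.03,1,0,0,0.1,0.004,0.001,-0.032,1,0,0,0.1,0.007,0.001,-0.025,1,0,0,0,0.006,0,-0.005,1,0,0,0,0,0,0,1,0,0,0,0,0,0,1],
)

```text
time_s: 8.0
eef_pos: [0.5295, 0.1901, 0.1447]
eef_rot: [-0.46, -0.537, -0.46, 0.538]
wrist_force: [0.7, 0.1, -4.1]
opening: 0.151
```

```bash
python3 plan.py .5298 .1932 .125 -8.7 1;python3 plan.py .5298 .1932 .125 -8.7 2
```

```text
pos [0.5295 0.1901 0.1447] rv [-0.18  0.08  0.04] need [ 0.0003  0.0031 -0.0197]
-0.18, 0.08, 0.04, 0.0197, -0.0002, -0.0031
pos [0.5295 0.1901 0.1447] rv [-0.18  0.08  0.04] need [ 0.0003  0.0031 -0.0197]
-0.09, 0.04, 0.02, 0.0099, -0.0001, -0.0015
-0.09, 0.04, 0.02, 0.0099, -0.0001, -0.0015
```

Call:
carry_out(
  motion=[-0.1,0.1,0,0.01,0,-0.002,1,-0.1,0,0,0.01,0,-0.001,1,0,0,0,0.006,0,0,1,0,0,0,0,0,0,1,0,0,0,0,0,0,1],
)

```text
time_s: 8.5
eef_pos: [0.53, 0.1904, 0.1164]
eef_rot: [-0.46, -0.537, -0.46, 0.538]
wrist_force: [-0.9, -0.1, -2.4]
opening: 0.149
```

```bash
python3 plan.py .5298 .1932 .11 -8.7 1; python3 - <<'E'
from h import *
a=ctrl.camera("scene");b=ctrl.camera("side")
print(ctrl.get_obs()["wrist_force"])
c=lambda i,x,y:cv2.resize(i[y:y+110,x:x+100],(400,440),interpolation=cv2.INTER_CUBIC)
cv2.imwrite("pics/a4.png",np.hstack([c(a,330,180),c(b,270,215)]))
E
```

```text
pos [0.53   0.1904 0.1164] rv [-0.16  0.02  0.08] need [-0.0002  0.0028 -0.0064]
-0.16, 0.02, 0.08, 0.0064, -0.0006, -0.0028
[-0.08724543 -0.40368606 -3.74185292]
```

View pics/a4.png

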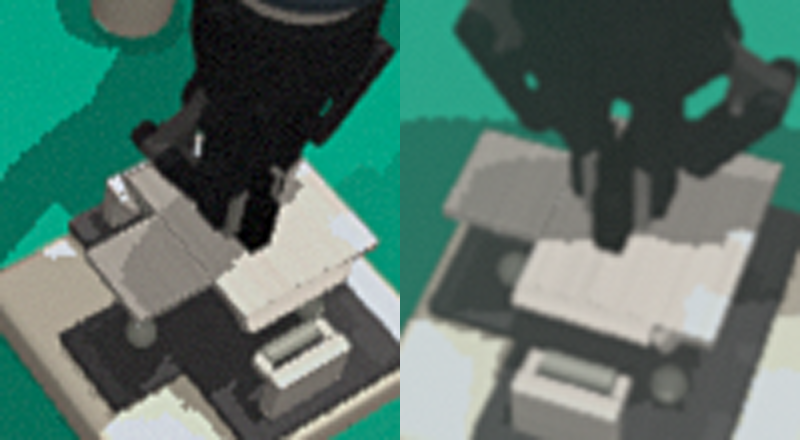

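Call:
carry_out(
  motion=[-0.2,0,0.1,0.003,0,-0.003,1,0,0,0,0,0,-0.001,1,0,0,0,0,0,0,1,0,0,0,0,0,0,1],
)

```text
time_s: 9.0
eef_pos: [0.5314, 0.1951, 0.1144]
eef_rot: [0.462, 0.537, 0.46, -0.535]
wrist_force: [0.1, 0.8, -2.8]
opening: 0.153
```

```bash
python3 plan.py .5298 .1932 .11 -8.7 1; python3 -c "
from h import *; print(ctrl.get_obs()['wrist_force'])"
```

```text
pos [0.5314 0.1951 0.1144] rv [ 0.08 -0.03 -0.16] need [-0.0016 -0.0019 -0.0044]
0.08, -0.03, -0.16, 0.0044, -0.0014, 0.0021
[ 0.08088263  0.78456915 -2.84921634]
```

Call:
carry_out(
  motion=[0,0,-0.1,0.003,-0.001,0.001,1,0,0,0,0,0,0,1,0,0,0,0,0,0,1],
)

```text
time_s: 9.3
eef_pos: [0.5303, 0.1942, 0.1114]
eef_rot: [0.461, 0.537, 0.461, -0.536]
wrist_force: [0.2, -0.1, -4.9]
opening: 0.148
```

```bash
cat > avg.py <<'E'
from h import *
A=[];
for i in range(6):
    ctrl.camera("side"); o=ctrl.get_obs(); A.append(np.r_[o["eef_pos"]*1e3,o["wrist_force"],R.from_matrix(tool()[:3,:3]).as_matrix()[1,1]])
A=np.array(A); print(A.round(1)); print("mean",A.mean(0).round(2), "yaw",np.degrees(np.arcsin(A[:,-1])).round(2))
E
python3 avg.py; python3 plan.py .5298 .1932 .11 -8.7 1
```

```text
[[ 5.302e+02  1.942e+02  1.113e+02  1.000e+00  0.000e+00 -3.100e+00
  -1.000e-01]
 [ 5.302e+02  1.942e+02  1.114e+02 -0.000e+00  1.000e-01 -3.500e+00
  -1.000e-01]
 [ 5.303e+02  1.942e+02  1.114e+02  1.200e+00 -1.000e-01 -3.700e+00
  -1.000e-01]
 [ 5.303e+02  1.943e+02  1.114e+02  1.000e-01  2.000e-01 -3.900e+00
  -1.000e-01]
 [ 5.303e+02  1.943e+02  1.114e+02  2.000e-01  3.000e-01 -4.200e+00
  -1.000e-01]
 [ 5.303e+02  1.943e+02  1.115e+02 -2.000e-01  1.000e-01 -4.200e+00
  -1.000e-01]]
mean [ 5.3029e+02  1.9425e+02  1.1140e+02  3.8000e-01  9.0000e-02 -3.7500e+00
 -1.5000e-01] yaw [-8.61 -8.61 -8.61 -8.61 -8.61 -8.61]
pos [0.5303 0.1943 0.1115] rv [ 0.09 -0.03 -0.08] need [-0.0005 -0.0011 -0.0015]
0.09, -0.03, -0.08, 0.0015, -0.0004, 0.0011
```

Call:
carry_out(
  motion=[0.1,0,-0.1,0.004,-0.0005,0.001,1,0,0,0,0.004,0,0,1,0,0,0,0.003,0,0,1,0,0,0,0,0,0,1],
)

```text
time_s: 10.0
eef_pos: [0.5295, 0.1932, 0.0993]
eef_rot: [-0.46, -0.537, -0.461, 0.537]
wrist_force: [-0.3, 0.3, -3.6]
opening: 0.155
```

```bash
python3 plan.py .5298 .1932 .095 -8.7 1
```

```text
pos [0.5295 0.1932 0.0993] rv [-0.02 -0.03  0.04] need [ 0.0003 -0.     -0.0043]
-0.02, -0.03, 0.04, 0.0043, 0.0003, -0.0
```

Call:
carry_out(
  motion=[0,0,0,0.002,0,0,1,0,0,0,0.002,0,0,1],
)

```text
time_s: 10.2
eef_pos: [0.5297, 0.1933, 0.0951]
eef_rot: [0.46, 0.537, 0.461, -0.537]
wrist_force: [-0.1, -0.0, -3.2]
opening: 0.154
```

Call:
carry_out(
  motion=[0,0,0,0.002,0,0,1],
)

```text
time_s: 10.3
eef_pos: [0.5297, 0.1933, 0.093]
eef_rot: [0.46, 0.537, 0.461, -0.537]
wrist_force: [-0.2, 0.2, -3.8]
opening: 0.151
```

Call:
carry_out(
  motion=[0,0,0,0.002,0,0,1],
)

```text
time_s: 10.4
eef_pos: [0.5299, 0.1931, 0.0913]
eef_rot: [0.46, 0.537, 0.461, -0.536]
wrist_force: [-2.2, -0.6, 4.8]
opening: 0.155
```

Call:
carry_out(
  motion=[0,0,0,0.002,0,0,1],
)

```text
time_s: 10.5
eef_pos: [0.5307, 0.1933, 0.0903]
eef_rot: [0.461, 0.537, 0.46, -0.536]
wrist_force: [-2.0, -0.2, 6.6]
opening: 0.157
```

Call:
carry_out(
  motion=[0,0,0,0.002,0,0,1],
)

```text
time_s: 10.6
eef_pos: [0.5315, 0.1934, 0.0896]
eef_rot: [0.461, 0.538, 0.46, -0.535]
wrist_force: [-2.8, -0.4, 6.5]
opening: 0.149
```

```bash
python3 plan.py .5297 .1932 .0875 -8.7 1; python3 -c "
from h import *; o=ctrl.get_obs(); print(o['wrist_force'],o['torque'])"
```

```text
pos [0.5315 0.1934 0.0896] rv [-0.01 -0.07 -0.17] need [-0.0018 -0.0002 -0.0021]
-0.01, -0.07, -0.17, 0.0021, -0.0018, 0.0005
[-2.80199997 -0.38865028  6.48345241] [-0.04130296  0.46130979  0.0546393 ]
```

Call:
carry_out(
  motion=[0,-0.1,-0.2,0.003,-0.002,0,1],
)

```text
time_s: 10.7
eef_pos: [0.5317, 0.1938, 0.0886]
eef_rot: [0.462, 0.538, 0.46, -0.535]
wrist_force: [0.2, -3.2, 9.0]
opening: 0.155
```

Call:
carry_out(
  motion=[0,0,0,0.003,-0.001,0,1],
)

```text
time_s: 10.8
eef_pos: [0.5322, 0.1941, 0.0875]
eef_rot: [0.462, 0.538, 0.459, -0.535]
wrist_force: [-3.3, -1.0, 9.0]
opening: 0.152
```

```bash
python3 plan.py .5297 .1932 .0845 -8.7 1; python3 -c "
from h import *; o=ctrl.get_obs(); print(o['wrist_force'],o['torque'])"
```

```text
pos [0.5322 0.1941 0.0875] rv [-0.   -0.07 -0.41] need [-0.0025 -0.0009 -0.003 ]
-0.0, -0.07, -0.41, 0.003, -0.0023, 0.0013
[-3.27336782 -1.02555022  9.0448066 ] [-0.1422867   0.60756343  0.07005905]
```

Call:
carry_out(
  motion=[0,-0.1,-0.4,0.001,-0.004,0.001,1,0,0,0,0.001,-0.002,0,1],
)

```text
time_s: 11.0
eef_pos: [0.5299, 0.1941, 0.0887]
eef_rot: [0.463, 0.539, 0.459, -0.534]
wrist_force: [0.4, -1.2, 3.1]
opening: 0.15
```

```bash
python3 plan.py .5297 .1932 .0845 -8.7 1; python3 -c "
from h import *; o=ctrl.get_obs(); print(o['wrist_force'],o['torque'])"
```

```text
pos [0.5299 0.1941 0.0887] rv [-0.01 -0.07 -0.48] need [-0.0002 -0.0009 -0.0042]
-0.01, -0.07, -0.48, 0.0042, -0.0001, 0.0009
[ 0.3759374  -1.22075131  3.10354471] [-0.22531384 -0.19249976  0.03703547]
```

Call:
carry_out(
  motion=[0,-0.1,-0.5,0.004,-0.001,0.001,1],
)

```text
time_s: 11.1
eef_pos: [0.5299, 0.1937, 0.0865]
eef_rot: [0.461, 0.537, 0.46, -0.536]
wrist_force: [-2.3, 0.2, 8.0]
opening: 0.153
```

Call:
carry_out(
  motion=[0,-0.1,-0.4,0.004,-0.002,0.001,1],
)

```text
time_s: 11.2
eef_pos: [0.5291, 0.1932, 0.0834]
eef_rot: [-0.46, -0.536, -0.461, 0.537]
wrist_force: [2.5, 0.4, -2.7]
opening: 0.151
```

```bash
python3 plan.py .5297 .1932 .0845 -8.7 1; python3 -c "
from h import *; o=ctrl.get_obs(); print(o['wrist_force'],o['torque'])"
```

```text
pos [0.5291 0.1932 0.0834] rv [0.   0.   0.09] need [ 0.0006 -0.      0.0011]
0.0, 0.0, 0.09, -0.0011, 0.0006, -0.0001
[ 2.50528433  0.39787165 -2.68204155] [ 0.00138553 -0.42256017 -0.00207939]
```

Call:
carry_out(
  motion=[0,0,0.1,0.002,0.0006,0,1],
)

```text
time_s: 11.3
eef_pos: [0.5286, 0.193, 0.0803]
eef_rot: [-0.46, -0.536, -0.461, 0.537]
wrist_force: [-0.3, 0.3, -7.6]
opening: 0.154
```

Call:
carry_out(
  motion=[0,0,0,0.002,0,0,1],
)

```text
time_s: 11.4
eef_pos: [0.5284, 0.1929, 0.0776]
eef_rot: [-0.46, -0.536, -0.461, 0.537]
wrist_force: [3.0, -1.1, 6.3]
opening: 0.149
```

```bash
python3 plan.py .5297 .1932 .0775 -8.7 1; python3 -c "
from h import *; o=ctrl.get_obs(); print(o['wrist_force'],o['torque'])"
```

```text
pos [0.5284 0.1929 0.0776] rv [-0.    0.04  0.12] need [ 0.0013  0.0003 -0.0001]
-0.0, 0.04, 0.12, 0.0001, 0.0012, -0.0005
[ 2.95397557 -1.12322393  6.27845805] [-0.41312388 -0.32545403  0.07151561]
```

Call:
carry_out(
  motion=[0,0,0,-0.0005,0.001,0,1],
)

```text
time_s: 11.5
eef_pos: [0.5292, 0.1927, 0.0774]
eef_rot: [-0.46, -0.536, -0.461, 0.537]
wrist_force: [1.7, 0.2, -4.2]
opening: 0.158
```

Call:
carry_out(
  motion=[0,0,0,0,0,0,1],
)

```text
time_s: 11.6
eef_pos: [0.5293, 0.1927, 0.0773]
eef_rot: [-0.46, -0.536, -0.461, 0.537]
wrist_force: [1.8, -0.1, 0.1]
opening: 0.155
```

Call:
carry_out(
  motion=[0,0,0,0,0,0,-1,0,0,0,0,0,0,-1,0,0,0,0,0,0,-1,0,0,0,0,0,0,-1,0,0,0,0,0,0,-1,0,0,0,0,0,0,-1],
)

```text
time_s: 12.2
eef_pos: [0.5286, 0.1932, 0.0777]
eef_rot: [-0.46, -0.535, -0.462, 0.538]
wrist_force: [0.5, 0.0, -0.1]
opening: 1.001
```

Call:
carry_out(
  motion=[0,0,0,-0.01,0,0,-1,0,0,0,-0.02,0,0,-1,0,0,0,-0.03,0,0,-1,0,0,0,-0.03,0,0,-1,0,0,0,-0.03,0,0,-1,0,0,0,0,0,0.03,-1,0,0,0,0,0,0.04,-1,0,0,0,0,0,0.03,-1,0,0,0,0,0,0,-1,0,0,0,0,0,0,-1],
)

```text
time_s: 13.2
eef_pos: [0.5148, 0.092, 0.2108]
eef_rot: [0.462, 0.537, 0.46, -0.535]
wrist_force: [0.4, 0.3, -0.4]
opening: 1.0
```

```bash
python3 - <<'E'
from h import *
T=tool();P=campose("wrist",T)
a=ctrl.camera("scene");b=ctrl.camera("side");ww=ctrl.camera("wrist")
for n in ["scene","side","wrist"]:
    PP=P if n=="wrist" else campose(n)
    for t in ["plate","plate_grip","plate_rail","cup","pill_bottle","reader"]:
        for d in ctrl.landmark_of(n,t)[:1]: print(n,t,round(d["conf"],2),w(PP,d["point"]).round(4))
c=lambda i,x,y:cv2.resize(i[y:y+110,x:x+100],(400,440),interpolation=cv2.INTER_CUBIC)
cv2.imwrite("pics/a5.png",np.hstack([c(a,330,190),c(b,270,230)]))
cv2.imwrite("pics/w5.png",ww); np.save("w5T.npy",T)
print(T.round(3),ctrl.get_obs()["time_s"])
E
```

```text
scene plate 0.58 [0.5306 0.1884 0.0587]
scene plate_grip 0.9 [0.5327 0.193  0.0908]
scene plate_rail 0.9 [0.5355 0.2398 0.0685]
scene cup 0.96 [ 3.987e-01  2.100e-03 -3.000e-04]
scene pill_bottle 0.89 [ 0.7374  0.0133 -0.0008]
scene reader 0.84 [7.397e-01 2.779e-01 1.000e-04]
side plate 0.97 [0.5277 0.1939 0.053 ]
side plate_grip 0.75 [0.5267 0.1922 0.0846]
side plate_rail 0.92 [0.5372 0.245  0.0654]
side cup 0.64 [0.3965 0.0008 0.0013]
side pill_bottle 0.97 [7.352e-01 1.320e-02 2.000e-04]
side reader 0.56 [0.7447 0.2768 0.002 ]
wrist plate 0.57 [0.5309 0.1931 0.0537]
wrist plate_grip 0.73 [0.5298 0.19   0.0911]
wrist plate_rail 0.95 [0.5414 0.2439 0.0647]
wrist cup 0.71 [ 0.3945  0.0041 -0.0004]
wrist pill_bottle 0.73 [ 0.7338  0.0149 -0.0022]
wrist reader 0.91 [0.7489 0.2823 0.002 ]
[[ 0.003  0.989 -0.149  0.515]
 [-0.    -0.149 -0.989  0.092]
 [-1.     0.003 -0.     0.211]
 [ 0.     0.     0.     1.   ]] 14.25
```

View pics/a5.png

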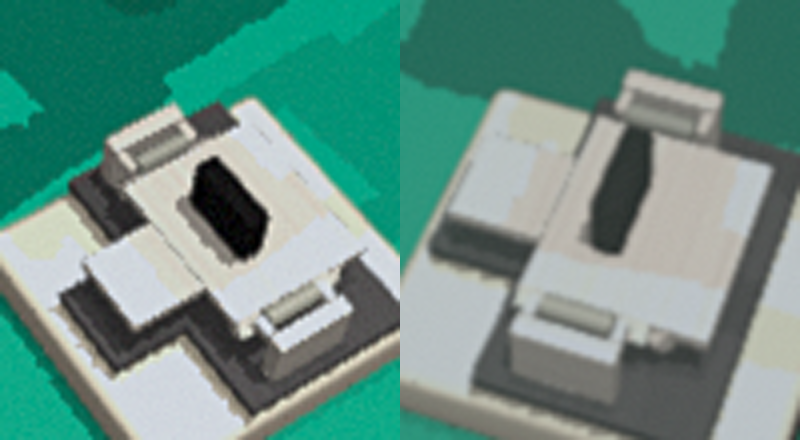

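View pics/w5.png

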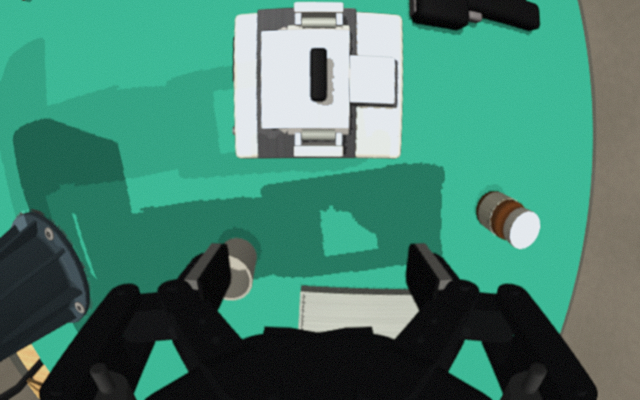

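```bash
python3 -c "
from bench import ctrl; print(ctrl.hand_in())"
```

```text
the job is handed in; nothing more can be done
None
```

The plate is back on the tablet scanner, nose over the single ball and held by both rollers. I let go of it, moved the arm clear and handed the job in at about 14.3 s of the 51 s allowed.

- **Seating:**
  - The rails met the rollers with the TCP at about 92.5 mm. They passed at about 83–86 mm, with at most about 13 N of push beyond the plate's weight.
  - The springs then pulled the plate down, and it stopped on the balls at about 77.5 mm. That is 15 mm below first contact, as it should be when fully home.
  - The wrist force read nearly zero before I opened the fingers.
- **Problem on the way:** halfway through the press the arm drifted about 2.5 mm in x. I eased off, corrected it and then finished the press.
- **Final views:** all three cameras show the plate between the rollers with its nose the right way. They put its origin near (0.530, 0.192), against (0.530, 0.193) for the scanner.
- **Height:** the cameras put the plate's underside at 53–59 mm and the TCP height implies about 57 mm; that spread is about their accuracy. I rely on the force and travel readings, not the cameras, for it being fully home.
- **Other objects:** the cup, pill bottle and reader are where they were. The scene and side cameras agree within about 5 mm of the start and the wrist camera within about 8 mm, roughly its own scatter.

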